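# Put the sample roller away in the sprung-lid case

### The job

Press the thumb button on the front of the sample case so that its lid springs open, and set the plain round steel roller down inside the case, without dropping it in from a height. Then push the lid down until it snaps shut and stays shut. Leave the square steel block and the flanged bush where they are.

Things in the scene. Friction and masses are not known exactly. Their poses are not given: they have to be found in the camera images.
- case: Grey painted metal case screwed to the bench, 110 mm deep (its x) by 150 mm wide (its y), walls 5 mm thick, rim 60 mm above the bench, open inside (100 x 140 mm, inner floor 5 mm above the bench). Origin at the centre of its underside, on the bench; -x of the case is its front (latch side, roughly facing the robot), +x its hinge side, z up. A latch housing 50 mm wide and 50 mm high stands out from the front wall to x = -100 mm.
- case_floor (a point): Centre of the inner floor of the case, 5 mm above the bench; axes as the case's.
- button_top (a point): Centre of the top face of the black thumb button on the latch housing: 20 mm (case x) by 36 mm (case y), its top 58 mm above the bench, 86 mm in front of the case's centre; it is pressed straight down. The shut lid's front edge is 11 mm behind the button's rear edge and its top 11 mm higher.
- button (a joint): Travel of the thumb button in m: 0 up, 0.008 fully down. Spring-loaded: starts to move at 1.6 N, fully down at about 5 N; the catch lets go only near the bottom, at about 0.006, so press it fully down. It comes back up when released. It also dips by itself while the lid is being snapped shut.
- lid (a joint): Angle of the lid in rad: about 0 shut and latched, 1.65 fully open (upright, leaning 5 degrees back, its top edge then 183 mm above the bench; whatever brushes it moves it easily). A light spring drives it fully open once unlatched and keeps it there; when it is pushed down (about 2 N at the edge against the spring) the last 15 mm at the edge need about 5 N until the catch snaps over, at the very bottom. It can be pushed 0.02 rad below 0 before it meets a stop.
- lid_hinge (a point): Mid-point of the lid's hinge axis, which runs along the case's y: 55 mm behind the case's centre (case +x), 63 mm above the bench. Its frame turns with the lid.
- lid_edge (a point): Middle of the lid's front (free) edge, on its upper face. The lid is a flat aluminium plate 120 mm long from the hinge, 150 mm wide, 6 mm thick; the upper face lies 6 mm above the hinge axis when shut. A thin steel tongue 22 mm wide hangs 32 mm below the plate, 5 mm in from the edge, at the middle. Its frame turns with the lid: -x from hinge to edge, z out of the upper face.
- roller_mid (a point): Centre (half-way up) of the loose plain round steel roller, 28 mm diameter, 45 mm tall, standing upright on the bench, about 0.2 kg. It may stand or lie in the case.
- block: Loose square steel block, 30 x 30 x 30 mm; origin at the centre of its underside. Not to be moved.
- bush: Loose flanged steel bush: flange 40 mm diameter and 8 mm thick, below a neck 24 mm in diameter, 26 mm tall in all; origin at the centre of its underside. Not to be moved.

How it is judged:
On the way, in this order (a step that is already met when the one before it is completed fails the run):
1. the lid has sprung open (past 1.2 rad) (value of joint lid above 1.2 rad), for 0.2 s.
2. the roller rests inside the case, let go, with the lid still open (value of joint lid above 0.6 rad and x of roller_mid in the frame of case_floor between -0.05 and 0.05 m and y of roller_mid in the frame of case_floor between -0.07 and 0.07 m and z of roller_mid in the frame of case_floor below 0.027 m and contact force between roller and the fingers below 0.1 N), for 0.2 s.
At the end, for the whole second after the job is handed in: The lid is latched shut (within 0.03 rad of 0) and stays so, with the button up again (within 2 mm); the roller is inside the case on its floor, standing or lying; the block and the bush are within 30 mm of where they began (value of joint lid below 0.03 rad and velocity of joint lid below 0.1 rad/s and value of joint button below 0.002 m and x of roller_mid in the frame of case_floor between -0.05 and 0.05 m and y of roller_mid in the frame of case_floor between -0.07 and 0.07 m and z of roller_mid in the frame of case_floor below 0.027 m and distance of each of block, bush from where it was at the start of the episode below 0.03 m); the robot touches nothing.
It fails at once if the roller is dropped into the case from a height (it moves faster than 0.9 m/s inside the case, a fall of over 40 mm) (horizontal distance between roller_mid and case_floor below 0.085 m and height (world z) of roller_mid below 0.07 m and linear speed of roller above 0.9 m/s).
It fails at once if the block or the bush is moved by more than 30 mm (distance of any of block, bush from where it was at the start of the episode above 0.03 m).
It also fails if it takes over 67 s, if anything falls off the work surface, if the arm or the gripper's body presses on something with over 40 N, if the wrist force passes 120 N, or if a joint passes its speed limit or range.

### The arm

A 6-joint arm with a two-finger parallel gripper is mounted at the origin on the work surface. World frame = base frame: x ahead of the robot, y to its left, z up, the work surface at z = 0. Lengths are in m, angles in rad, forces in N, time in s.
With the tool pointing down it reaches from about 0.25 to 0.775 m from the base axis. Payload 4 kg.
Tool frame: the origin (TCP) lies at the very end of the fingers, on their centre line; the grasp point (between the pads) lies 19 mm behind it; z points along the fingers, y is the line along which they close (so a half turn about z gives the same grasp; the last joint's range is limited). The gripper opens to 94 mm and grips with 3 to 60 N. Pads are 16 mm wide; open, the fingers measure 119 mm over their backs; the gripper's body (75 mm by 177 mm) begins 78 mm behind the grasp point.
Start: joints at [1.076, 0.087, 1.371, -0, 1.684, -0.103], TCP at [0.21, 0.508, 0.206] pointing down, gripper open.
Joint ranges: [-3.1, 3.1], [-0.76, 2.03], [0.27, 2.55], [-1.08, 4.22], [0.17, 2.65], [-2.57, 2.57]. Speed limits (rad/s): [2.79, 2.79, 3.14, 3.14, 3.14, 3.14].

### API

Orientations are given as [roll, pitch, yaw] about the fixed x, y, z axes, in that order (R = Rz(yaw) Ry(pitch) Rx(roll)).
In Python, from bench import robot, snapshot, finder gives the robot as it stands.
- The arm moves only by the tool drive_tool, never from a script. Its argument "deltas" is text: rows parted by semicolons, each of 7 numbers parted by spaces: the shift along the tool's x, y, z each as a share of 100 mm, from -1 to 1, then the turn, a rotation vector about the tool's x, y, z each as a share of 90 degrees, from -1 to 1, then the finger opening in mm, from 0 to 94. In form: tx ty tz rx ry rz gripper; .... A call has 1 to 5 rows; each row is the pose to reach, as a shift and turn from the pose commanded when the call began, along the tool's axes at that moment; what a row does not reach only later rows make up. A row lasts 1/10 s, in which the tool goes at most 50 mm and 8.59 degrees, less where a joint would pass 70% of its speed; a pose out of reach is approached as far as the arm can. A call with a number of a shift or a turn outside -1 to 1 is refused whole. A call with a gripper value outside its range is refused whole. The fingers move at their own pace and stop on an object; the grip force is fixed at half the most. Time passes only in rows, so rows that repeat a pose let the fingers close. It gives the time, the measured TCP pose, the force, the opening and the grip force at its end, in the units of the state.
- robot.get_obs(): the state, without advancing time (a new reading comes with each control period).
- snapshot(name): name is "scene" or "top"; returns a dict with "img" (400x640x3 uint8, red, green, blue), "fx", "fy", "cx", "cy" (pixels), "T" (4x4, takes a point from camera to world coordinates). Camera axes: x right, y up, looking along -z (the intrinsics and any distortion apply to the point x, -y, -z); pixel columns grow to the right and rows downward; lengths in m; the calibration is good to about 2 mm. A picture is of the moment at which its call begins. There is no depth.
- robot.close_job(): hands the job in; it is judged then, once.
Trained networks look in the newest picture that a camera, given by its name, has taken for a name from the list of things; names that differ only in an ending like _2 or _b are one class to them, and where a whole thing is asked for, a point or a joint stands for the part that bears it (a point fixed in the world has none). Each returns a list of dicts, best first, with "confidence" (0 to 1); they miss things now and then, are a little off and sometimes report something else, mostly with a low value. They report only what shows in the picture. A call takes as long as a camera call.
- finder.look_for(camera, thing): "xy" ([column, row] in pixels, amid what is visible of it).
- finder.masks_of(camera, thing): "region" (400x640 bool, what is visible of it) and "xy" ([column, row] in pixels, amid what is visible of it).
- finder.landmark_of(camera, thing): "xy" ([column, row] in pixels: a listed point, or the origin of a listed thing).
The state is a dict: "time": time; "joint_positions": joint angles; "qvel": joint speeds; "joint_torque": joint torques, N m; "tool_pos": TCP position; "ee_rot": TCP orientation; "wrist_force": force on the tool from outside, world axes, zero at the start; "wrist_torque": the same for the moment, N m; "width": finger opening in m; "finger_force": force on a finger pad.
Only numpy, scipy, OpenCV 4.12 (cv2) and the standard library are available. Lean on these libraries where they do the work, as an engineer would, in place of code of your own. Each camera call takes 0.05 s, during which the arm holds its last target. There are 200 camera calls.

## Working session

There is one attempt and no reset: what is moved stays moved. The work goes in short steps, Python scripts to look and compute and a tool call to move; the robot and the scene stay as the last step left them, time stands still between calls to the robot, and variables do not carry over. Pictures are saved under pics/ and viewed, at most 10 in all, crops included, and the job is handed in when it is done.

Besides the shell and the picture viewer there is one more tool, called after "Call:" as a command line: name --argument value ..., lists and objects as JSON in quotes. drive_tool: Moves the arm, as the interface text tells. Shift numbers are shares of 100 mm and turn numbers shares of 90 degrees, none past 1 either way. Its arguments: {"type":"object","properties":{"deltas":{"type":"string"}},"required":["deltas"]}

```bash
mkdir -p pics; cat > h.py <<'E'
import numpy as np, cv2
from bench import robot, snapshot, finder
def ray(s,xy):
    d=np.array([(xy[0]-s["cx"])/s["fx"],-(xy[1]-s["cy"])/s["fy"],-1.]);T=np.array(s["T"])
    return T[:3,3],T[:3,:3]@d
def atz(s,xy,z):
    o,d=ray(s,xy);return o+d*(z-o[2])/d[2]
def save(s,n): cv2.imwrite("pics/"+n,s["img"][:,:,::-1])
E
python3 - <<'E'
from h import *
S={c:snapshot(c) for c in("scene","top")}
for c in S: save(S[c],c+"0.png"); print(c,[k for k in S[c]],np.round(S[c]["T"],3).tolist())
for n,z in(("case",0),("case_floor",.005),("button_top",.058),("lid_edge",.069),("lid_hinge",.063),("roller_mid",.0225),("block",0),("bush",0)):
    for c in S:
        for r in finder.landmark_of(c,n)[:3]: print(n,c,np.round(r["xy"],1),round(r["confidence"],2),np.round(atz(S[c],r["xy"],z),4))
o=robot.get_obs();print(o["tool_pos"],o["ee_rot"],o["time"])
E
```

```text
scene ['img', 'fx', 'fy', 'cx', 'cy', 'T'] [[-0.752, -0.587, 0.3, 0.744], [0.659, -0.668, 0.347, 0.151], [-0.003, 0.458, 0.889, 0.663], [0.0, 0.0, 0.0, 1.0]]
top ['img', 'fx', 'fy', 'cx', 'cy', 'T'] [[-0.024, 0.981, -0.194, 0.375], [-0.999, -0.03, -0.029, -0.094], [-0.034, 0.193, 0.981, 0.823], [0.0, 0.0, 0.0, 1.0]]
case scene [387.8 305.6] 0.66 [0.5566 0.1132 0.    ]
case top [218.  195.9] 0.66 [0.5552 0.1146 0.    ]
case_floor scene [419.7 256.6] 0.51 [0.4568 0.0913 0.005 ]
button_top scene [420.7 253.5] 0.72 [0.475  0.0937 0.058 ]
button_top top [219.3 234.5] 0.5 [0.4756 0.0964 0.058 ]
lid_edge scene [413.  260.3] 0.95 [0.4971 0.0943 0.069 ]
lid_edge top [215.9 222.4] 0.66 [0.4947 0.0998 0.069 ]
lid_hinge scene [370.7 325.6] 0.85 [0.6137 0.1206 0.063 ]
lid_hinge top [203.7 156.3] 0.63 [0.6127 0.125  0.063 ]
roller_mid scene [243.5 137.3] 0.7 [ 0.5392 -0.2982  0.0225]
roller_mid scene [373.3 326.7] 0.24 [0.603  0.1223 0.0225]
roller_mid top [445.5 190.7] 0.88 [ 0.5471 -0.2978  0.0225]
roller_mid top [218.1 196.2] 0.27 [0.5497 0.1087 0.0225]
block scene [319.5 143.8] 0.74 [ 0.4276 -0.2008  0.    ]
block scene [240.3 139.6] 0.72 [ 0.5402 -0.3136 -0.    ]
block top [394.  258.2] 0.72 [ 0.432  -0.2032  0.    ]
bush scene [244.3 202.8] 0.79 [ 0.6197 -0.1933  0.    ]
[0.21003267 0.50834661 0.20553009] [ 3.14146541e+00 -1.29352019e-05  2.74976330e+00] 0.9
```

```bash
python3 -c "
import cv2,numpy as np
a=cv2.imread('pics/scene0.png');b=cv2.imread('pics/top0.png')
cv2.imwrite('pics/both.png',cv2.resize(np.vstack([a,b]),(480,600)))"
```

```text
(no output)
```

View pics/top0.png

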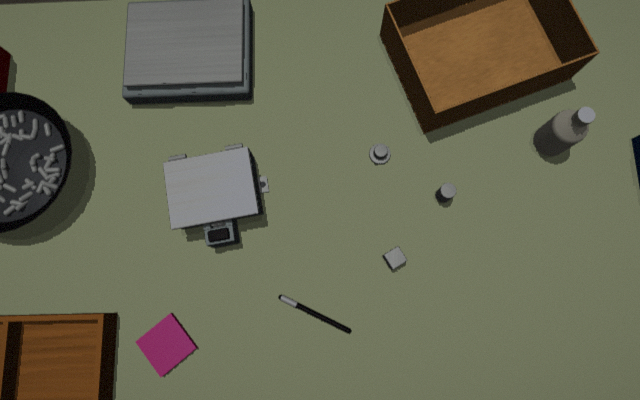

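View pics/scene0.png

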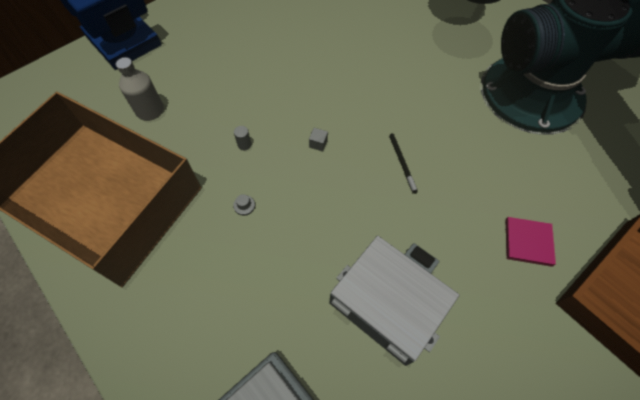

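The networks' points agree with the pictures. The case lid is centred near (212,190) in top, with the button at (219,235). The roller is at (446,191), the block at (394,258) and the bush at (380,153). The two cameras differ by 8 mm on the roller, so I'll refine that and the case yaw.

```bash
python3 - <<'E'
from h import *
from scipy.optimize import least_squares
S={c:snapshot(c) for c in("scene","top")}
print({c:(S[c]["fx"],S[c]["cx"],S[c]["cy"]) for c in S})
def proj(s,p):
    T=np.array(s["T"]);q=T[:3,:3].T@(np.array(p)-T[:3,3]);return np.array([s["cx"]+s["fx"]*q[0]/-q[2],s["cy"]-s["fy"]*q[1]/-q[2]])
# roller: centroid of mask vs centroid of projected cylinder hull
a=np.linspace(0,2*np.pi,24);cyl=np.array([[.014*np.cos(t),.014*np.sin(t),z] for t in a for z in(0,.045)])
M={c:finder.masks_of(c,"roller_mid")[0] for c in S}
def cen(c,xy):
    h=cv2.convexHull(np.array([proj(S[c],p+[*xy,0]) for p in cyl],np.float32));m=cv2.moments(h);return np.array([m["m10"]/m["m00"],m["m01"]/m["m00"]]),m["m00"]
for c in S:
    r=M[c]["region"];g=np.argwhere(r).mean(0)[::-1]
    f=least_squares(lambda v:cen(c,v)[0]-g,[.543,-.298],diff_step=1e-3)
    print("roller",c,M[c]["confidence"],g,r.sum(),cen(c,f.x)[1],f.x)
for c in S:
    r=finder.masks_of(c,"lid_edge")[0];print(c,r["confidence"],r["region"].sum())
    h=cv2.convexHull(np.argwhere(r["region"])[:,::-1].astype(np.int32))
    ap=cv2.approxPolyN(h,4) if hasattr(cv2,"approxPolyN") else cv2.approxPolyDP(h,6,True)
    for p in ap.reshape(-1,2): print(p,np.round(atz(S[c],p,.069),4))
E
```

```text
{'scene': (403.6008494760821, 315.25890449509245, 202.40676234108045), 'top': (457.75610578610605, 317.4743040845762, 202.19809818036924)}
roller scene 0.64 [242.7003367  138.12457912] 297 339.3918104498298 [ 0.54191452 -0.29684041]
roller top 0.83 [445.48453608 192.43986254] 291 321.6413615557831 [ 0.54349947 -0.29689906]
scene 0.78 8112
[415 361] [0.6027 0.1946 0.069 ]
[329 293] [0.6283 0.0467 0.069 ]
[378 234] [0.5063 0.0279 0.069 ]
[459 295] [0.4859 0.1757 0.069 ]
top 0.86 5970
[171 230] [0.484  0.1755 0.069 ]
[162 162] [0.6031 0.1958 0.069 ]
[247 146] [0.6268 0.0481 0.069 ]
[259 214] [0.5068 0.0272 0.069 ]
```

Call:
drive_tool --deltas "-1 -0.7 0 0 0 -0.353 0; -1 -0.7 0 0 0 -0.353 0; -1 -0.7 0 0 0 -0.353 0; -1 -0.7 0 0 0 -0.353 0; -1 -0.7 0 0 0 -0.353 0"

```text
time: 1.7
tool_pos: [0.2763, 0.4048, 0.2058]
ee_rot: [3.141, 0.0, -2.981]
wrist_force: [0.3, 0.5, 0.5]
width: 0.0573
finger_force: 0.0
```

Call:
drive_tool --deltas "-0.5 -1 0 0 0 0 0; -0.5 -1 0 0 0 0 0; -0.5 -1 0 0 0 0 0"

```text
time: 2.0
tool_pos: [0.3429, 0.3126, 0.2055]
ee_rot: [-3.14, 0.001, -2.985]
wrist_force: [-0.4, 0.0, -0.3]
width: 0.0334
finger_force: 0.0
```

Call:
drive_tool --deltas "-0.5 -1 0 0 0 0 0; -0.5 -1 0 0 0 0 0; -0.5 -1 0 0 0 0 0"

```text
time: 2.3
tool_pos: [0.4086, 0.2221, 0.2054]
ee_rot: [-3.141, 0.0, -2.985]
wrist_force: [-0.8, -0.6, 0.3]
width: 0.0095
finger_force: 0.0
```

Call:
drive_tool --deltas "-0.4 -1 0 0 0 0 0; -0.4 -1 0 0 0 0 0; -0.4 -1 0 0 0 0 0; -0.4 -1 0 0 0 0 0"

```text
time: 2.7
tool_pos: [0.4627, 0.1323, 0.2052]
ee_rot: [3.14, -0.001, -2.982]
wrist_force: [0.6, 1.6, -0.2]
width: 0.0007
finger_force: 0.0
```

Call:
drive_tool --deltas "-0.04 -0.37 0.5 0 0 0 0; -0.04 -0.37 1 0 0 0 0; -0.04 -0.37 1 0 0 0 0; -0.04 -0.37 1 0 0 0 0"

```text
time: 3.1
tool_pos: [0.4703, 0.0979, 0.1037]
ee_rot: [3.14, -0.005, -2.977]
wrist_force: [-0.4, 0.5, 0.6]
width: 0.0002
finger_force: 0.0
```

Call:
drive_tool --deltas "0 0 0.3 0 0 0 0; 0 0 0.3 0 0 0 0; 0 0 0.3 0 0 0 0"

```text
time: 3.4
tool_pos: [0.4734, 0.0975, 0.0778]
ee_rot: [3.141, 0.003, -2.977]
wrist_force: [-1.2, 0.5, 0.1]
width: 0.0006
finger_force: 0.0
```

```bash
python3 - <<'E'
from h import *
s=snapshot("scene");a=s["img"][180:340,300:500];t=snapshot("top")["img"][140:300,130:330]
cv2.imwrite("pics/p1.png",cv2.resize(np.hstack([a,t]),None,fx=2,fy=2,interpolation=2)[:,:,::-1]);print(robot.get_obs()["tool_pos"])
E
```

```text
[0.4740312  0.09703771 0.07825592]
```

View pics/p1.png

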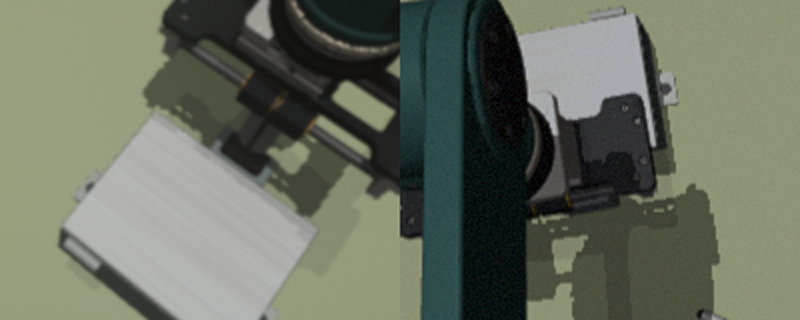

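The closed fingers sit over the button (about (245,150) in the left crop), clear of the lid edge. Now I press.

Call:
drive_tool --deltas "0 0 0.15 0 0 0 0; 0 0 0.22 0 0 0 0; 0 0 0.28 0 0 0 0; 0 0 0.29 0 0 0 0; 0 0 0.29 0 0 0 0"

```text
time: 4.0
tool_pos: [0.4737, 0.0966, 0.0502]
ee_rot: [3.141, 0.003, -2.979]
wrist_force: [-4.0, -0.2, 13.5]
width: 0.0006
finger_force: 6.5
```

```bash
python3 - <<'E'
from h import *
s=snapshot("scene");save(s,"p2.png");print(robot.get_obs()["wrist_force"])
for r in finder.landmark_of("scene","lid_edge")[:2]:print(r["xy"],r["confidence"])
E
```

```text
[-5.1954407   0.07000837 13.02576953]
[372.2, 317.4] 0.65
```

Call:
drive_tool --deltas "0.2 0 -0.4 0 0 0 30; 0.2 0 -0.9 0 0 0 50; 0.2 -0.4 -1 0 0 0 60; 0.2 -0.8 -1 0 0 0 60; 0.2 -1 -1 0 0 0 60"

```text
time: 4.6
tool_pos: [0.4697, -0.008, 0.1482]
ee_rot: [-3.14, 0.003, -2.98]
wrist_force: [0.1, 0.8, -0.8]
width: 0.0369
finger_force: 0.0
```

```bash
python3 - <<'E'
from h import *
s=snapshot("scene");save(s,"p3.png")
for r in finder.landmark_of("scene","lid_edge")[:2]:print(r["xy"],r["confidence"])
print(robot.get_obs()["tool_pos"])
E
```

```text
[374.0, 318.7] 0.84
[ 0.46932162 -0.0078645   0.14714034]
```

View pics/p3.png

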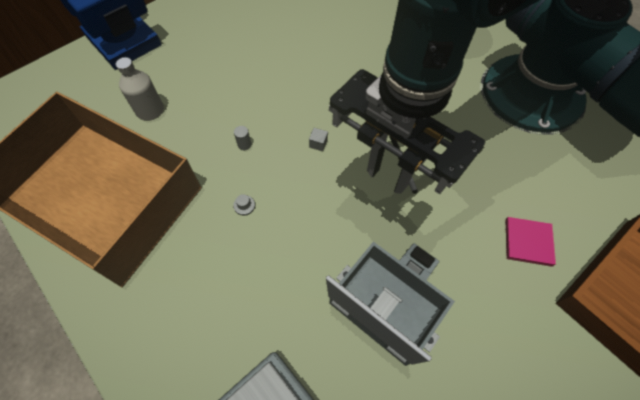

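The lid stands open: hinge plate from (330,285) to (425,360), case interior visible at (395,290). The roller is still at (242,138), so I go there.

Call:
drive_tool --deltas "-0.1 -1 0 0 0 0 60; -0.1 -1 0 0 0 0 60; -0.1 -1 0 0 0 0 60"

```text
time: 5.0
tool_pos: [0.4957, -0.1065, 0.1463]
ee_rot: [-3.14, -0.0, -2.984]
wrist_force: [0.1, 1.0, -0.0]
width: 0.06
finger_force: 0.0
```

Call:
drive_tool --deltas "-0.1 -1 0 0 0 0 60; -0.1 -1 0 0 0 0 60; -0.1 -1 0 0 0 0 60"

```text
time: 5.3
tool_pos: [0.5217, -0.2031, 0.1457]
ee_rot: [-3.141, -0.001, -2.983]
wrist_force: [0.2, 0.7, -0.2]
width: 0.0599
finger_force: 0.0
```

Call:
drive_tool --deltas "-0.06 -0.97 0 0 0 0 60; -0.06 -0.97 0 0 0 0 60; -0.06 -0.97 0.3 0 0 0 60; -0.06 -0.97 0.7 0 0 0 60; -0.06 -0.97 0.7 0 0 0 60"

```text
time: 5.8
tool_pos: [0.5391, -0.2902, 0.0696]
ee_rot: [3.131, -0.01, -2.978]
wrist_force: [-0.7, 1.2, -0.4]
width: 0.0598
finger_force: 0.0
```

```bash
python3 - <<'E'
from h import *
s=snapshot("scene");t=snapshot("top");o=robot.get_obs();print(o["tool_pos"],o["ee_rot"],o["width"],o["time"])
cv2.imwrite("pics/p4.png",cv2.resize(np.hstack([s["img"][60:220,160:360],t["img"][110:270,340:540]]),None,fx=2,fy=2,interpolation=2)[:,:,::-1])
for n in("block","bush"):
  for r in finder.landmark_of("scene",n)[:1]:print(n,r)
E
```

```text
[ 0.54242375 -0.29257584  0.07607731] [ 3.13928092e+00 -1.58578745e-03 -2.97758174e+00] 0.060005341783419736 5.9
block {'xy': [318.7, 142.9], 'confidence': 0.71}
bush {'xy': [242.9, 206.0], 'confidence': 0.91}
```

View pics/p4.png

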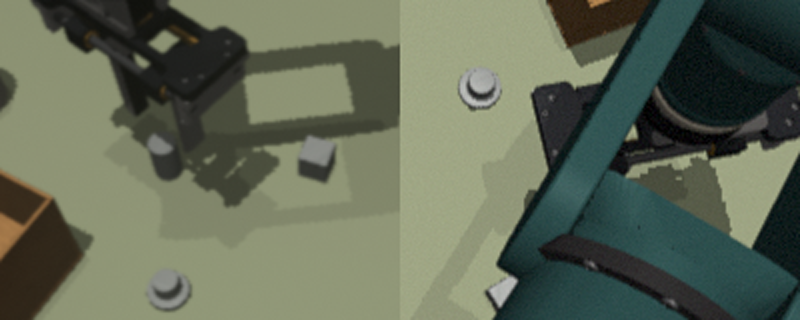

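The roller (165,155 left crop) lies under the finger gap, and the block and bush are clear. Next I descend and grip.

Call:
drive_tool --deltas "0 -0.04 0.2 0 0 0 60; 0 -0.04 0.45 0 0 0 60; 0 -0.04 0.64 0 0 0 60; 0 -0.04 0.64 0 0 0 60; 0 -0.04 0.64 0 0 0 60"

```text
time: 6.5
tool_pos: [0.5445, -0.2988, 0.0147]
ee_rot: [-3.14, 0.002, -2.978]
wrist_force: [0.3, 0.6, -0.1]
width: 0.06
finger_force: 0.0
```

Call:
drive_tool --deltas "0 0 0 0 0 0 0; 0 0 0 0 0 0 0; 0 0 0 0 0 0 0; 0 0 0 0 0 0 0; 0 0 0 0 0 0 0"

```text
time: 7.0
tool_pos: [0.5435, -0.2983, 0.013]
ee_rot: [3.141, 0.001, -2.979]
wrist_force: [0.3, 1.0, 2.0]
width: 0.0277
finger_force: 30.0
```

Call:
drive_tool --deltas "0 0 -0.5 0 0 0 0; 0 0 -1 0 0 0 0; 0 0 -1 0 0 0 0; 0 0.4 -1 0 0 0 0; 0 0.6 -1 0 0 0 0"

```text
time: 7.5
tool_pos: [0.5326, -0.2372, 0.1113]
ee_rot: [3.139, -0.001, -2.979]
wrist_force: [-1.3, 0.1, -3.3]
width: 0.0275
finger_force: 30.0
```

Call:
drive_tool --deltas "-0.1 0.4 -0.1 0 0 0 0; -0.15 0.8 -0.1 0 0 0 0; -0.2 1 -0.1 0 0 0 0"

```text
time: 7.8
tool_pos: [0.5361, -0.1341, 0.1214]
ee_rot: [3.14, -0.002, -2.976]
wrist_force: [0.3, -0.0, -1.7]
width: 0.0276
finger_force: 30.0
```

Call:
drive_tool --deltas "-0.1 0.4 0 0 0 0 0; -0.15 0.8 0 0 0 0 0; -0.2 1 0 0 0 0 0"

```text
time: 8.1
tool_pos: [0.5393, -0.0322, 0.121]
ee_rot: [3.14, -0.002, -2.976]
wrist_force: [-0.5, -0.8, -2.6]
width: 0.0273
finger_force: 30.0
```

Call:
drive_tool --deltas "-0.1 0.4 0 0 0 0 0; -0.15 0.8 0 0 0 0 0; -0.2 1 0 0 0 0 0; -0.2 1 0 0 0 0 0"

```text
time: 8.5
tool_pos: [0.5432, 0.0694, 0.121]
ee_rot: [3.141, -0.002, -2.974]
wrist_force: [-0.8, 0.4, -1.6]
width: 0.0274
finger_force: 30.0
```

```bash
python3 - <<'E'
from h import *
o=robot.get_obs();print(o["tool_pos"],o["ee_rot"],o["width"],o["time"])
d=np.array([.5456,.1098])-o["tool_pos"][:2];y=o["ee_rot"][2]
print("tx",d@[np.cos(y),np.sin(y)],"ty",d@[np.sin(y),-np.cos(y)])
E
```

```text
[0.54317871 0.06942106 0.12100154] [ 3.14061250e+00 -1.98422674e-03 -2.97404485e+00] 0.027428823678009195 8.5
tx -0.009121173555065825 ty 0.039409719328700375
```

Call:
drive_tool --deltas "-0.07 0.39 0 0 0 0 0; -0.07 0.39 0 0 0 0 0; -0.07 0.39 0.2 0 0 0 0; -0.07 0.39 0.4 0 0 0 0; -0.07 0.39 0.4 0 0 0 0"

```text
time: 9.0
tool_pos: [0.5418, 0.1047, 0.0783]
ee_rot: [-3.141, -0.008, -2.979]
wrist_force: [-0.7, 0.5, -1.9]
width: 0.0272
finger_force: 30.0
```

```bash
python3 - <<'E'
from h import *
s=snapshot("scene");t=snapshot("top");o=robot.get_obs();print(o["tool_pos"],o["width"])
cv2.imwrite("pics/p5.png",cv2.resize(np.hstack([s["img"][200:400,290:490],t["img"][110:310,110:310]]),None,fx=2,fy=2,interpolation=2)[:,:,::-1])
E
```

```text
[0.54426318 0.10512814 0.08182459] 0.027721659870663124
```

View pics/p5.png

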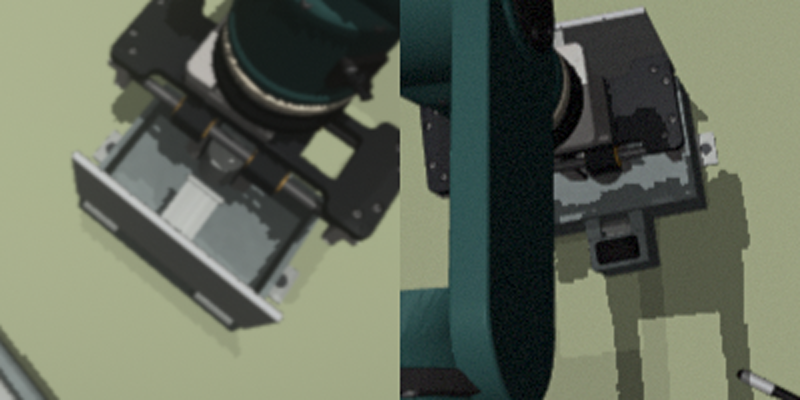

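The lid is upright and the roller hangs over the case's middle, clear of the lid and walls. I set it down.

Call:
drive_tool --deltas "0 0 0.2 0 0 0 0; 0 0 0.4 0 0 0 0; 0 0 0.55 0 0 0 0; 0 0 0.61 0 0 0 0; 0 0 0.61 0 0 0 0"

```text
time: 9.6
tool_pos: [0.5444, 0.1058, 0.021]
ee_rot: [3.142, -0.001, -2.979]
wrist_force: [-0.5, -0.3, -1.7]
width: 0.0275
finger_force: 30.0
```

Call:
drive_tool --deltas "0 0 0.02 0 0 0 0; 0 0 0.02 0 0 0 0"

```text
time: 9.8
tool_pos: [0.5455, 0.1061, 0.0204]
ee_rot: [-3.141, 0.002, -2.979]
wrist_force: [0.0, -0.0, -2.9]
width: 0.0274
finger_force: 30.0
```

Call:
drive_tool --deltas "0 0 0.015 0 0 0 0; 0 0 0.03 0 0 0 0; 0 0 0.03 0 0 0 0"

```text
time: 10.1
tool_pos: [0.5455, 0.1062, 0.0179]
ee_rot: [-3.141, 0.002, -2.979]
wrist_force: [-0.6, 0.9, 4.3]
width: 0.0276
finger_force: 30.0
```

Touching the floor (force +4 N). Next I open to 50 mm and rise.

Call:
drive_tool --deltas "0 0 0 0 0 0 50; 0 0 0 0 0 0 50; 0 0 0 0 0 0 50; 0 0 0 0 0 0 50; 0 0 0 0 0 0 50"

```text
time: 10.6
tool_pos: [0.5447, 0.1061, 0.0163]
ee_rot: [3.142, -0.0, -2.979]
wrist_force: [-0.4, -0.3, 0.3]
width: 0.05
finger_force: 0.0
```

Call:
drive_tool --deltas "0.05 0 -0.3 0 0 0 50; 0.1 0 -0.7 0 0 0 50; 0.1 0 -1 0 0 0 50; 0.1 0 -1 0 0 0 50"

```text
time: 11.0
tool_pos: [0.5383, 0.1048, 0.1223]
ee_rot: [-3.141, 0.011, -2.979]
wrist_force: [0.1, 0.1, -0.1]
width: 0.0497
finger_force: 0.0
```

Call:
drive_tool --deltas "0.3 0 -0.5 0 0 0 0; 0.3 0 -1 0 0 0 0; 0.3 0 -1 0 0 0 0; 0.3 0 -1 0 0 0 0"

```text
time: 11.4
tool_pos: [0.5062, 0.0997, 0.218]
ee_rot: [-3.141, 0.004, -2.979]
wrist_force: [0.7, -0.7, -0.4]
width: 0.0214
finger_force: 0.0
```

```bash
python3 - <<'E'
from h import *
s=snapshot("scene");t=snapshot("top");o=robot.get_obs();print(o["tool_pos"],o["ee_rot"],o["width"],o["time"])
cv2.imwrite("pics/p6.png",cv2.resize(np.hstack([s["img"][200:400,290:490],t["img"][110:310,110:310]]),None,fx=2,fy=2,interpolation=2)[:,:,::-1])
for n in("roller_mid","lid_edge"):
  for r in finder.landmark_of("scene",n)[:2]:print(n,r["xy"],r["confidence"],atz(s,r["xy"],.0275 if n[0]=="r" else .183))
E
```

```text
[0.50470562 0.09953675 0.21437101] [ 3.14129266e+00 -2.95395129e-03 -2.97892828e+00] 0.013503425423330174 11.5
roller_mid [391.5, 295.8] 0.59 [0.54892297 0.10789273 0.0275    ]
lid_edge [373.9, 318.0] 0.72 [0.63101654 0.12300691 0.183     ]
```

View pics/p6.png

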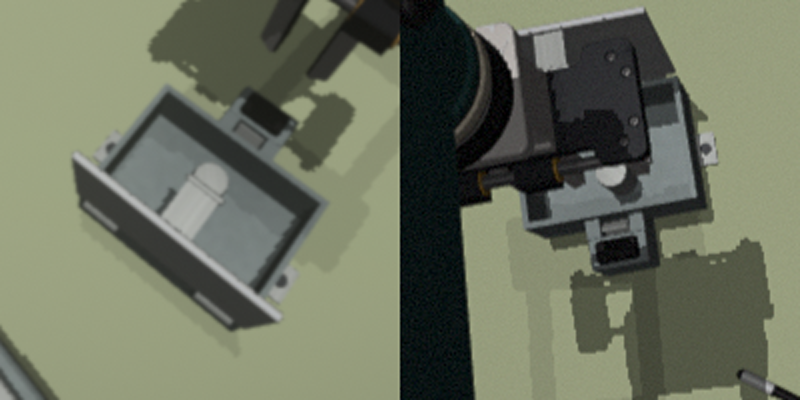

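The roller stands in the case at about (391,296), the lid is upright and the fingers are clear. I go over the lid, to behind it.

Call:
drive_tool --deltas "-0.2 0.03 -0.2 0 0 0 0; -0.6 0.03 -0.2 0 0 0 0; -1 0.03 -0.2 0 0 0 0; -1 0.03 -0.2 0 0 0 0"

```text
time: 12.0
tool_pos: [0.6058, 0.1189, 0.2299]
ee_rot: [3.141, -0.008, -2.979]
wrist_force: [-0.0, -0.2, -0.6]
width: 0.0004
finger_force: 0.0
```

Call:
drive_tool --deltas "-0.35 0 0 0 0 0 0; -0.55 0 0 0 0 0 0; -0.55 0 0 0 0 0 0; -0.55 0 0 0 0 0 0; -0.55 0 0 0 0 0 0"

```text
time: 12.5
tool_pos: [0.6566, 0.1276, 0.2365]
ee_rot: [3.142, -0.001, -2.979]
wrist_force: [0.6, 0.4, 0.5]
width: 0.0006
finger_force: 0.0
```

```bash
python3 - <<'E'
from h import *
o=robot.get_obs();d=o["tool_pos"][:2]-[.5604,.1122];print(o["tool_pos"],o["ee_rot"],"case x",d@[.987,.161],"y",d@[-.161,.987],o["wrist_force"],o["time"])
s=snapshot("scene")
for r in finder.landmark_of("scene","lid_edge")[:1]:print(r)
E
```

```text
[0.65663899 0.1275622  0.23647785] [ 3.14150331e+00 -9.22712085e-04 -2.97884702e+00] case x 0.09746120047185336 y -0.0003319841352065582 [0.59128223 0.4109343  0.46214295] 12.5
```

Call:
drive_tool --deltas "0 0 0.2 0 0 0 0; 0 0 0.5 0 0 0 0; 0 0 0.78 0 0 0 0; 0 0 0.78 0 0 0 0; 0 0 0.78 0 0 0 0"

```text
time: 13.1
tool_pos: [0.6572, 0.1276, 0.159]
ee_rot: [3.142, -0.0, -2.979]
wrist_force: [-0.1, 1.0, -0.3]
width: 0.0002
finger_force: 0.0
```

Call:
drive_tool --deltas "0.15 0 0 0 0 0 0; 0.28 0 0 0 0 0 0; 0.4 0 0.01 0 0 0 0; 0.53 0 0.02 0 0 0 0; 0.53 0 0.02 0 0 0 0"

```text
time: 13.6
tool_pos: [0.606, 0.1192, 0.1603]
ee_rot: [-3.141, 0.006, -2.979]
wrist_force: [-0.1, -0.1, 1.4]
width: 0.0006
finger_force: 0.3
```

```bash
python3 - <<'E'
from h import *
o=robot.get_obs();d=o["tool_pos"][:2]-[.5604,.1122];print(o["tool_pos"],o["ee_rot"],"case x",d@[.987,.161],"y",d@[-.161,.987],o["wrist_force"],o["time"])
s=snapshot("scene")
cv2.imwrite("pics/p7.png",cv2.resize(s["img"][200:400,290:490],None,fx=2,fy=2)[:,:,::-1])
E
```

```text
[0.60603884 0.11915297 0.16030838] [-3.14127358  0.00582008 -2.97886697] case x 0.046164960100150906 y -0.0004852736223181159 [-0.10381471 -0.07738562  1.42022647] 13.6
```

View pics/p7.png

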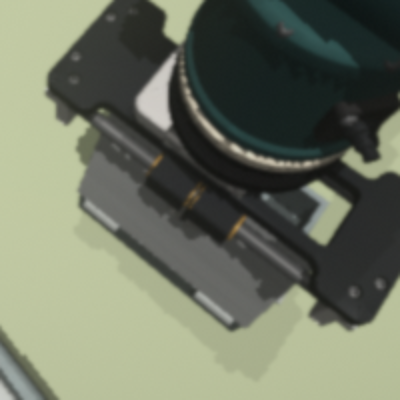

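The lid is tilted forward with the fingers on its upper face. I continue the arc.

Call:
drive_tool --deltas "0.12 0 0.04 0 0 0 0; 0.24 0 0.09 0 0 0 0; 0.35 0 0.16 0 0 0 0; 0.45 0 0.24 0 0 0 0; 0.53 0 0.32 0 0 0 0"

```text
time: 14.15
tool_pos: [0.5544, 0.1106, 0.1263]
ee_rot: [-3.141, 0.004, -2.979]
wrist_force: [0.0, 0.3, 1.2]
width: 0.0007
finger_force: 0.5
```

Call:
drive_tool --deltas "0.08 0 0.1 0 0 0 0; 0.14 0 0.22 0 0 0 0; 0.19 0 0.33 0 0 0 0; 0.21 0 0.4 0 0 0 0; 0.21 0 0.4 0 0 0 0"

```text
time: 14.65
tool_pos: [0.5328, 0.1072, 0.0843]
ee_rot: [3.142, 0.001, -2.979]
wrist_force: [1.1, -0.5, 1.1]
width: 0.0001
finger_force: 0.9
```

```bash
python3 - <<'E'
from h import *
o=robot.get_obs();d=o["tool_pos"][:2]-[.5604,.1122];print(o["tool_pos"],"case x",d@[.987,.161],"y",d@[-.161,.987],o["wrist_force"],o["time"])
E
```

```text
[0.53283834 0.10715142 0.08428761] case x -0.02801617928866762 y -0.0005455204849449833 [ 1.06378779 -0.51944475  1.06513322] 14.65
```

Call:
drive_tool --deltas "0.08 0 0.06 0 0 0 0; 0.12 0 0.12 0 0 0 0; 0.12 0 0.16 0 0 0 0; 0.12 0 0.18 0 0 0 0; 0.12 0 0.18 0 0 0 0"

```text
time: 15.15
tool_pos: [0.5195, 0.105, 0.0667]
ee_rot: [3.142, -0.003, -2.979]
wrist_force: [-2.1, -0.3, 6.1]
width: 0.0004
finger_force: 2.9
```

Call:
drive_tool --deltas "0 0 0.01 0 0 0 0; 0 0 0.02 0 0 0 0; 0 0 0.03 0 0 0 0; 0 0 0.03 0 0 0 0"

```text
time: 15.55
tool_pos: [0.5195, 0.105, 0.0655]
ee_rot: [-3.142, -0.002, -2.979]
wrist_force: [-5.4, -0.9, 12.2]
width: 0.0005
finger_force: 6.4
```

Call:
drive_tool --deltas "0 0 0.02 0 0 0 0; 0 0 0.04 0 0 0 0; 0 0 0.04 0 0 0 0"

```text
time: 15.85
tool_pos: [0.5196, 0.105, 0.0638]
ee_rot: [-3.141, -0.001, -2.979]
wrist_force: [-10.6, -0.9, 22.6]
width: 0.0006
finger_force: 11.2
```

Call:
drive_tool --deltas "0 0 -0.05 0 0 0 0; 0 0 -0.1 0 0 0 0; 0 0 -0.4 0 0 0 0; 0 0 -1 0 0 0 0; 0 0 -1 0 0 0 0"

```text
time: 16.35
tool_pos: [0.523, 0.1054, 0.1647]
ee_rot: [-3.141, 0.008, -2.979]
wrist_force: [0.5, 1.3, -0.4]
width: 0.0006
finger_force: 0.0
```

Call:
drive_tool --deltas "0.5 0 -0.4 0 0 0 0; 1 0 -0.6 0 0 0 0; 1 0 -0.6 0 0 0 0; 1 0 -0.6 0 0 0 0"

```text
time: 16.75
tool_pos: [0.421, 0.0889, 0.2205]
ee_rot: [-3.141, 0.002, -2.979]
wrist_force: [0.7, -0.2, -0.3]
width: 0.0008
finger_force: 0.0
```

```bash
python3 - <<'E'
from h import *
s=snapshot("scene");save(s,"p8.png");t=snapshot("top")
for n,z in(("lid_edge",.069),("button_top",.058),("block",0),("bush",0)):
  for c,q in(("scene",s),("top",t)):
    for r in finder.landmark_of(c,n)[:1]:print(n,c,r["xy"],round(r["confidence"],2),np.round(atz(q,r["xy"],z),4))
o=robot.get_obs();print(o["tool_pos"],o["wrist_force"])
E
```

```text
lid_edge scene [413.4, 262.9] 0.66 [0.4997 0.0976 0.069 ]
lid_edge top [218.9, 220.0] 0.78 [0.4986 0.0948 0.069 ]
button_top scene [422.9, 255.2] 0.51 [0.4745 0.0979 0.058 ]
block scene [319.8, 141.9] 0.75 [ 0.424  -0.2039  0.    ]
block top [394.3, 258.5] 0.89 [ 0.4314 -0.2037  0.    ]
bush scene [244.2, 205.0] 0.64 [ 0.6226 -0.1897  0.    ]
bush top [383.0, 153.9] 0.77 [ 0.6256 -0.1936  0.    ]
[0.42211086 0.08896404 0.21887244] [ 0.95136368 -1.04197825 -0.92190349]
```

View pics/p8.png

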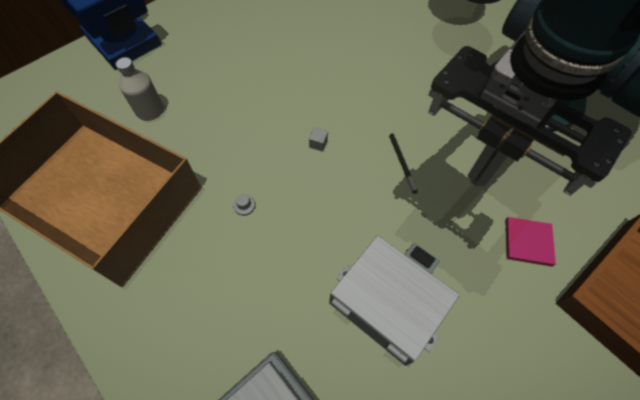

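The lid is shut flat, with its edge at (413,263) as at the start. The button is up at (423,256), and the block (319,140) and bush (244,204) have not moved. I hand in.

```bash
python3 -c "
from bench import robot
print(robot.close_job())"
```

```text
the job is handed in; nothing more can be done
None
```

I handed the job in at about 17 s of robot time: the roller was set down inside the case, the lid is shut and held after I let go, and the block and bush did not visibly move. The hand-in gave no verdict.

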